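Hold the long vial upright over the viewing light box

TASK

Inspect the long sample vial: first press the push button on the front of the viewing light box fully down and let it come up again, then draw the longest of the three capped vials out of its slanted rack and bring it over the light box's white pad. Turn it upright, cap on top, and finish still holding it there at rest in the gripper, its foot raised about five centimetres above the middle of the pad and touching nothing. Leave the two short vials in the rack and do not knock over or shift the other things on the table.

Things in the scene. Friction and masses are not known exactly. Their poses are not given: they have to be found in the camera images.
- vial_long: The long vial, 140 mm long, about 35 to 70 g: amber glass cylinder 22 mm in diameter with a ribbed white screw cap on top (cap 23 mm in diameter, top 22 mm of the length). It stands in one of the rack's three sockets (which one varies). Origin: centre of its foot; its z axis runs along it from foot to cap.
- vial_short_a: A short vial, same amber glass, diameter and cap as the long one but only 105 mm long; it stays in the rack. Origin: centre of its foot; z axis towards the cap.
- vial_short_b: The second short vial, like the other, 105 mm long; it stays in the rack. Origin: centre of its foot; z axis towards the cap.
- rack: Fixed slanted rack: grey block 46 x 162 x 65 mm on a base plate 125 x 180 x 6 mm. Three square sockets, 24 mm wide, 55 mm deep, at y = -58, 0, +58 mm; axes lean 35 degrees from vertical, mouths towards its -x side (the robot). Vials sit with 2 mm play; 85 mm of the long one, 50 mm of the short ones stick out. Draw out along the vial axis. Origin: centre of the base underside, on the table.
- light_box: Fixed flat grey viewing light box, 160 (x) x 140 (y) x 28 mm, with a white pad 96 x 116 mm on top, its surface 30 mm above the table, and the push button on the strip in front of the pad (its -x side). Origin: centre of its underside, on the table.
- pad (a point): Middle of the white pad's upper surface, 30 mm above the table.
- lamp_button (a joint): Travel of the light box's spring push button in m: 0 released, 0.006 fully down (about 5 N); it springs back when let go.
- lamp_button_top (a point): Centre of the top face of the round grey push button, 24 mm in diameter, in a low black housing; it is pressed straight down. It moves down with the button.
- dropper: Bystander: dropper bottle, 33 mm across, 102 mm tall, standing behind. Origin at its underside.
- lab_timer: Bystander: countdown timer 62 x 72 x 17 mm lying on its back. Origin at its underside.
- pcr_plate: Bystander: white well plate 86 x 127 x 16 mm. Origin at its underside.

How it is judged:
By the outcome, as a careful person would: the job done as asked, in the order asked, and still so for the second after the job is handed in, while the arm keeps its last pose, push and grip.
It also fails if it takes over 48 s, if anything falls off the work surface, if the arm or the gripper's body presses on something with over 40 N, if the wrist force passes 120 N, or if a joint passes its speed limit or range.

ROBOT

A 6-joint arm with a two-finger parallel gripper is mounted at the origin on a cart in front of the work surface, level with it; the furniture and walls round the work are solid. World frame = base frame: x ahead of the robot, y to its left, z up, the work surface at z = 0. Lengths are in m, angles in rad, forces in N, time in s.
With the tool pointing down it reaches from about 0.4 to 0.825 m from the base axis. Payload 7 kg.
Tool frame: the origin (TCP) lies on the centre line of the jaws, within the pads' length; the fingertips stand 19 mm ahead of it and the grasp point (between the pads) is the TCP (r.finger_overhang is the distance from the TCP to the fingertips, in m); z points along the fingers, y is the line along which they close (so a half turn about z gives the same grasp; the last joint's range is limited). The gripper opens to 85 mm and grips with 20 to 120 N. Pads are 22 mm wide; open, the fingers measure 114 mm over their backs; the gripper's body (76 mm by 85 mm) begins 54 mm behind the grasp point. The pads swing forward as they close: fully open they stand 13 mm farther back than shut.
Start: joints at [1.541, 0.359, 0.012, 0, -1.224, -0.288], TCP at [0.211, 0.641, 0.25] pointing down, gripper open.
Joint ranges: [-3.07, 3.07], [-1.43, 2.12], [-1.02, 1.25], [-3.03, 1.67], [-3.05, -0], [-3.03, 3.03]. Speed limits (rad/s): [2.39, 2.39, 3.01, 3.14, 3.14, 3.14].

INTERFACE

Orientations are given as a unit quaternion [x, y, z, w].
In Python, from workcell import readout, imaging, hand_in, r gives the robot as it stands. The module is installed in compiled form; this text tells all that it offers.
- The arm moves only by the shell command python3 -m crank 'ROWS' [OPENING] [FORCE]. ROWS is JSON, a list of rows, each an object with "travel": the shift along the tool's x, y, z normalised to -1 to 1, where 1 is 0.04 m, a list of three; "dr": the turn, a rotation vector about the tool's x, y, z normalised to -1 to 1, where 1 is 60 degrees, a list of three. A call has 1 to 12 rows; each row shifts and turns the commanded pose from where the row before left it, along the tool's axes as they then stand; what a row does not reach is not made up. A row lasts 1/8 s, in which the tool goes at most 62.5 mm and 10.7 degrees, less where a joint would pass 70% of its speed; a pose out of reach is approached as far as the arm can. A call with a number of a shift or a turn outside -1 to 1 is refused whole. A call with a gripper value outside its range is refused whole. OPENING is the closure, from -1 (fully open) to 1 (shut), set as the call begins (- or left out, the last holds). The fingers move at their own pace and stop on an object; FORCE is the grip in N (left out, the last holds). Time passes only in rows, so rows that do not move let the fingers close. It gives the time, the measured TCP pose, the force, the opening and the grip force at its end, in the units of the state.
- readout.state(): the state, without advancing time (a new reading comes with each control period).
- imaging.get_image(name): name is "scene" or "side" or "wrist"; returns a dict with "image" (400x640x3 uint8, blue, green, red), "fx", "fy", "cx", "cy" (pixels), "T" (4x4, takes a point from camera to world coordinates). Camera axes: x right, y down, z forward; pixel columns grow to the right and rows downward; lengths in m; the calibration is good to about 2 mm. A picture is of the moment at which its call begins. There is no depth.
- hand_in(): hands the job in; it is judged then, once.
Trained networks look in a picture, given as the dict that the camera call returned (one of the last four; its "shot" number tells which), for a name from the list of things; names that differ only in an ending like _2 or _b are one class to them, and where a whole thing is asked for, a point or a joint stands for the part that bears it (a point fixed in the world has none). Each returns a list of dicts, best first, with "p" (0 to 1); they miss things now and then, are a little off and sometimes report something else, mostly with a low value. They report only what shows in the picture. A call takes as long as a camera call.
- imaging.trace(picture, thing): "region" (400x640 bool, what is visible of it) and "at" ([row, column] in pixels, amid what is visible of it).
The state is a dict: "clock": time; "joints": joint angles; "joint_velocities": joint speeds; "tau": joint torques, N m; "ee_pos": TCP position; "eef_rot": TCP orientation; "contact_force": force on the tool from outside, world axes, zero at the start; "moment": the same for the moment, N m; "grip_width": finger opening in m; "gripper_force": force on a finger pad.
Only numpy, scipy, OpenCV 4.12 (cv2) and the standard library are available. Lean on these libraries where they do the work, as an engineer would, in place of code of your own. Each camera call takes 0.05 s, during which the arm holds its last target. There are 200 camera calls.

## Working session

There is one attempt and no reset: what is moved stays moved. The work goes in short steps, Python scripts to look and compute and a shell command to move; the robot and the scene stay as the last step left them, time stands still between calls to the robot, and variables do not carry over. Pictures are saved under pics/ and viewed, at most 10 in all, crops included, and the job is handed in when it is done.

```bash
mkdir -p pics; cat > h.py <<'E'
import numpy as np, cv2
from scipy.spatial.transform import Rotation as R
from workcell import readout, imaging, r
def ray(im,u,v):
    d=np.array([(u-im["cx"])/im["fx"],(v-im["cy"])/im["fy"],1.]);T=np.array(im["T"])
    return T[:3,3],T[:3,:3]@d
def onz(im,u,v,z):
    o,d=ray(im,u,v);return o+d*(z-o[2])/d[2]
def proj(im,p):
    T=np.array(im["T"]);c=T[:3,:3].T@(np.array(p)-T[:3,3]);return c[0]/c[2]*im["fx"]+im["cx"],c[1]/c[2]*im["fy"]+im["cy"]
def tri(a,ua,b,ub):
    o1,d1=ray(a,*ua);o2,d2=ray(b,*ub)
    s=np.linalg.lstsq(np.c_[d1,-d2],o2-o1,rcond=None)[0]
    p,q=o1+d1*s[0],o2+d2*s[1];return (p+q)/2,np.linalg.norm(p-q)
E
python3 - <<'E'
from h import *
np.set_printoptions(precision=3,suppress=True)
s=readout.state();print(s["clock"],s["ee_pos"],s["eef_rot"],s["grip_width"])
ims={}
for n in ["scene","side"]:
    im=imaging.get_image(n);cv2.imwrite(f"pics/{n}1.png",im["image"]);print(n,np.array(im["T"]),im["fx"])
    for t in ["vial_long","vial_short_a","rack","light_box","lamp_button","lamp_button_top"]:
        for d in imaging.trace(im,t)[:3]:
            g=d["region"];ys,xs=np.nonzero(g);print(t,round(d["p"],2),np.array(d["at"]),g.sum(),xs.min() if len(xs) else 0,xs.max(),ys.min(),ys.max(), onz(im,d["at"][1],d["at"][0],.03))
E
```

```text
0.0 [0.211 0.641 0.249] [ 0.987 -0.158 -0.     0.001] 0.08575165171727778
scene [[ 0.85  -0.376  0.37   0.05 ]
 [-0.528 -0.61   0.591 -0.679]
 [ 0.004 -0.698 -0.716  1.089]
 [ 0.     0.     0.     1.   ]] 472.5982975170063
vial_long 0.66 [241.8 337. ] 165 326 345 237 251 [0.549 0.022 0.03 ]
vial_short_a 0.57 [255.2 350.9] 103 347 362 252 262 [ 0.556 -0.038  0.03 ]
rack 0.68 [260.6 341.2] 2450 304 379 223 294 [ 0.523 -0.04   0.03 ]
light_box 0.76 [194.1 290.6] 1885 258 323 172 222 [0.531 0.261 0.03 ]
lamp_button 0.55 [199.3 275.2] 76 273 282 193 202 [0.479 0.266 0.03 ]
side [[ 0.836 -0.219  0.503 -0.091]
 [-0.549 -0.363  0.753 -0.853]
 [ 0.018 -0.906 -0.424  0.616]
 [ 0.     0.     0.     1.   ]] 404.8268588390277
vial_long 0.78 [216.7 329.2] 242 320 337 201 225 [0.583 0.071 0.03 ]
vial_short_a 0.51 [223.4 344.8] 124 341 352 215 231 [0.598 0.01  0.03 ]
rack 0.56 [239.8 338.3] 1921 299 367 214 262 [ 0.522 -0.06   0.03 ]
light_box 0.69 [200.5 287.9] 1059 255 314 188 218 [0.532 0.245 0.03 ]
```

```bash
python3 - <<'E'
import cv2
a=cv2.imread("pics/scene1.png")[150:320,230:410];b=cv2.imread("pics/side1.png")[160:290,230:410]
a=cv2.resize(a,None,fx=3,fy=3,interpolation=cv2.INTER_CUBIC)
cv2.imwrite("pics/sc.png",a);cv2.imwrite("pics/sd.png",cv2.resize(b,None,fx=4,fy=4,interpolation=cv2.INTER_CUBIC))
E
```

```text
(no output)
```

View pics/sc.png

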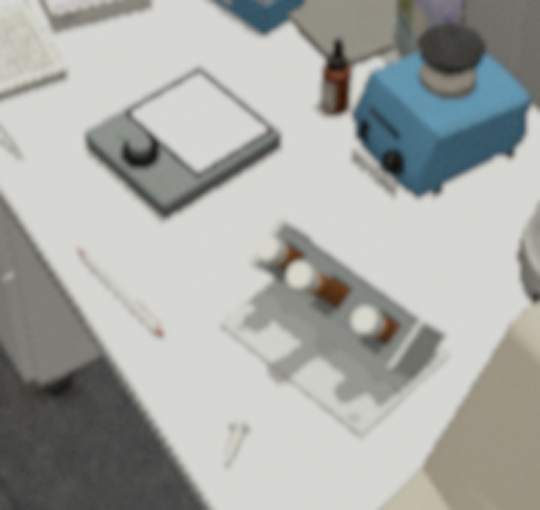

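View pics/sd.png

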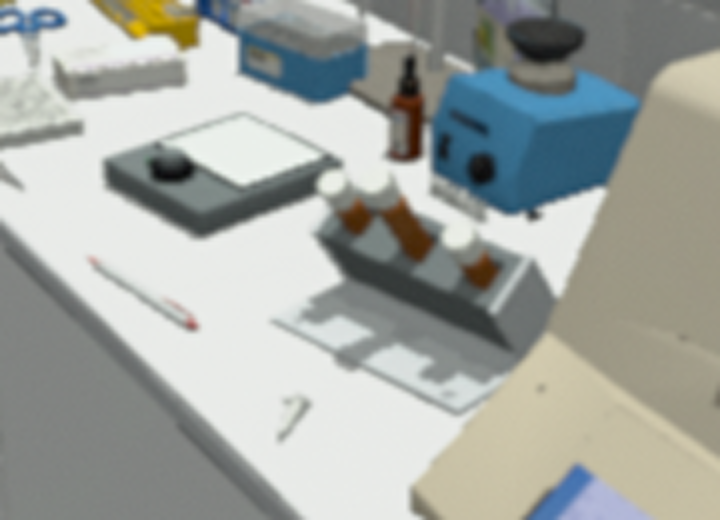

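The crops show three white caps, and the middle vial sticks out the farthest, so it is the long one: cap at scene (331,242) and side (324,207). The button is at scene (276,199) and the pad's corners are clear.

```bash
python3 - <<'E'
from h import *
np.set_printoptions(precision=4,suppress=True)
a=imaging.get_image("scene");b=imaging.get_image("side")
S=lambda x,y:(x/3+229.83,y/3+149.83); D=lambda x,y:(x/4+229.9,y/4+159.9)
for n,p in dict(padfar=(199,69),padright=(270,128),padnear=(198,173),padleft=(131,115)).items(): print(n,onz(a,*S(*p),.03))
for n,p in dict(bl=(222,325),bn=(360,435),br=(447,353)).items(): print(n,onz(a,*S(*p),.006))
for n,p,q in [("button",(137,145),(171,158)),("capL",(302,275),(376,188)),("capA",(270,248),(336,188)),("capB",(367,322),(460,243))]: print(n,*tri(a,S(*p),b,D(*q)))
w=imaging.get_image("wrist");print(np.array(w["T"]),w["fx"])
E
```

```text
padfar [0.5952 0.3378 0.03  ]
padright [0.6133 0.2186 0.03  ]
padnear [0.516  0.2019 0.03  ]
padleft [0.4975 0.313  0.03  ]
bl [0.4474 0.0379 0.006 ]
bn [ 0.4901 -0.1317  0.006 ]
br [ 0.6099 -0.1006  0.006 ]
button [0.4787 0.2591 0.0412] 0.003492001397489589
capL [ 0.4865 -0.0357  0.133 ] 0.0014073986053325836
capA [0.4909 0.0221 0.108 ] 0.0003203395331137789
capB [ 0.5181 -0.0914  0.1068] 0.001369541707767456
[[-0.3123 -0.9107 -0.2702  0.2797]
 [-0.95    0.299   0.0901  0.6178]
 [-0.0012  0.2849 -0.9586  0.3723]
 [ 0.      0.      0.      1.    ]] 294.5038725068719
```

```bash
cat >> h.py <<'E'
def plan(pos,rot,n,start=None):
    "identical rows that lead to the pose"
    s=readout.state(); p0=np.array(s["ee_pos"]);q0=R.from_quat(s["eef_rot"])
    if start: p0,q0=np.array(start[0]),start[1]
    w=(q0.inv()*rot).as_rotvec()/n
    M=sum((q0*R.from_rotvec(w*i)).as_matrix() for i in range(n))
    t=np.linalg.solve(M,np.array(pos)-p0)
    print(n,"rows travel",np.round(t/.04,3),"dr",np.round(w/np.radians(60),4),"mm",np.round(1000*np.linalg.norm(t)),"deg",np.round(np.degrees(np.linalg.norm(w)),1))
def down(yaw,tilt=0): # tool x heading yaw (deg), tool z leaning forward by tilt
    return R.from_euler("z",yaw,degrees=True)*R.from_euler("y",-tilt,degrees=True)*R.from_euler("x",180,degrees=True)
E
python3 - <<'E'
from h import *
print(down(0,35).as_matrix())
plan([.455,.25,.18],down(12),10)
E
```

```text
[[ 8.19152044e-01 -7.02428547e-17  5.73576436e-01]
 [ 0.00000000e+00 -1.00000000e+00 -1.22464680e-16]
 [ 5.73576436e-01  1.00317193e-16 -8.19152044e-01]]
10 rows travel [0.695 0.936 0.176] dr [-0.      0.     -0.0503] mm 47.0 deg 3.0
```

```bash
python3 -m crank '[{"travel":[0.695,0.936,0.176],"dr":[0,0,-0.0503]},{"travel":[0.695,0.936,0.176],"dr":[0,0,-0.0503]},{"travel":[0.695,0.936,0.176],"dr":[0,0,-0.0503]},{"travel":[0.695,0.936,0.176],"dr":[0,0,-0.0503]},{"travel":[0.695,0.936,0.176],"dr":[0,0,-0.0503]},{"travel":[0.695,0.936,0.176],"dr":[0,0,-0.0503]},{"travel":[0.695,0.936,0.176],"dr":[0,0,-0.0503]},{"travel":[0.695,0.936,0.176],"dr":[0,0,-0.0503]},{"travel":[0.695,0.936,0.176],"dr":[0,0,-0.0503]},{"travel":[0.695,0.936,0.176],"dr":[0,0,-0.0503]},{"travel":[0,0,0],"dr":[0,0,0]},{"travel":[0,0,0],"dr":[0,0,0]}]' 1 40
python3 - <<'E'
from h import *
np.set_printoptions(precision=4,suppress=True)
w=imaging.get_image("wrist");cv2.imwrite("pics/w1.png",w["image"])
for t in ["light_box","lamp_button","lamp_button_top"]:
    for d in imaging.trace(w,t)[:2]:
        g=d["region"];ys,xs=np.nonzero(g);print(t,round(d["p"],2),np.array(d["at"]),g.sum(),xs.min(),xs.max(),ys.min(),ys.max(), onz(w,d["at"][1],d["at"][0],.04))
E
```

```text
clock: 2.35
ee_pos: [0.4551, 0.25, 0.18]
eef_rot: [0.995, 0.104, 0.0, -0.0]
contact_force: [-1.1, -0.9, 0.2]
grip_width: -0.0
gripper_force: 0.0
light_box 0.66 [ 90.2 318.8] 28909 241 407 0 191 [0.5401 0.2683 0.04  ]
light_box 0.29 [146.4  68.6] 12897 0 147 86 207 [0.4485 0.4753 0.04  ]
lamp_button 0.83 [166.1 316.2] 604 304 331 153 180 [0.4765 0.2573 0.04  ]
lamp_button_top 0.76 [165.1 316.1] 611 304 330 153 181 [0.4774 0.2576 0.04  ]
```

View pics/w1.png

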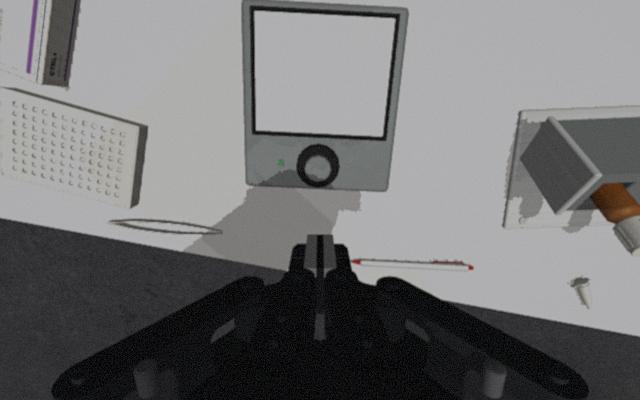

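The wrist view shows the box, with the button ring at (317,166). The pad's corners are near (252,9), (398,16), (386,139) and (253,133).

```bash
python3 - <<'E'
from h import *
np.set_printoptions(precision=4,suppress=True)
w=imaging.get_image("wrist")
c=np.array([onz(w,*p,.03) for p in [(253,10),(397,17),(386,138),(254,132)]]);print(c,c.mean(0))
e=[c[1]-c[0],c[2]-c[3],c[0]-c[3],c[1]-c[2]];print([np.linalg.norm(x) for x in e],[np.degrees(np.arctan2(x[1],x[0])) for x in e])
plan([.4768,.2574,.070],down(12),4)
E
```

```text
[[0.5891 0.3347 0.03  ]
 [0.6086 0.2189 0.03  ]
 [0.5128 0.2012 0.03  ]
 [0.4929 0.3196 0.03  ]] [0.5508 0.2686 0.03  ]
[np.float64(0.1174530773137463), np.float64(0.12004134001415091), np.float64(0.09730081476935916), np.float64(0.09745965805481878)] [np.float64(-80.41874235530497), np.float64(-80.49255695593489), np.float64(8.91242870947301), np.float64(10.435126628997981)]
4 rows travel [ 0.144 -0.011  0.689] dr [-0.0001 -0.0001  0.0002] mm 28.0 deg 0.0
```

```bash
python3 -m crank '[{"travel":[0.144,-0.011,0.689],"dr":[0,0,0]},{"travel":[0.144,-0.011,0.689],"dr":[0,0,0]},{"travel":[0.144,-0.011,0.689],"dr":[0,0,0]},{"travel":[0.144,-0.011,0.689],"dr":[0,0,0]},{"travel":[0,0,0.12],"dr":[0,0,0]},{"travel":[0,0,0.12],"dr":[0,0,0]},{"travel":[0,0,0],"dr":[0,0,0]}]'
python3 -m crank '[{"travel":[0,0,0.05],"dr":[0,0,0]},{"travel":[0,0,0.05],"dr":[0,0,0]},{"travel":[0,0,0],"dr":[0,0,0]}]'
```

```text
clock: 3.48
ee_pos: [0.4768, 0.2569, 0.0628]
eef_rot: [0.994, 0.105, 0.0, -0.0]
contact_force: [-8.2, -2.4, 18.7]
grip_width: -0.0003
gripper_force: 9.5
clock: 3.85
ee_pos: [0.477, 0.257, 0.0622]
eef_rot: [0.994, 0.105, 0.001, -0.0]
contact_force: [-21.2, -6.0, 54.7]
grip_width: -0.0001
gripper_force: 27.0
```

```bash
python3 -m crank '[{"travel":[0,0,-0.1],"dr":[0,0,0]},{"travel":[0,0,0],"dr":[0,0,0]}]'; python3 -m crank '[{"travel":[0,0,-0.03],"dr":[0,0,0]},{"travel":[0,0,0],"dr":[0,0,0]}]'; python3 -m crank '[{"travel":[0,0,-0.03],"dr":[0,0,0]},{"travel":[0,0,0],"dr":[0,0,0]}]';python3 -m crank '[{"travel":[0,0,-0.03],"dr":[0,0,0]},{"travel":[0,0,0],"dr":[0,0,0]}]'
```

```text
clock: 4.1
ee_pos: [0.4771, 0.257, 0.0629]
eef_rot: [0.994, 0.105, 0.001, -0.001]
contact_force: [-7.4, -2.5, 17.0]
grip_width: 0.0001
gripper_force: 8.9
clock: 4.35
ee_pos: [0.477, 0.257, 0.063]
eef_rot: [0.995, 0.105, 0.001, -0.001]
contact_force: [-3.7, -1.1, 8.8]
grip_width: -0.0
gripper_force: 4.6
clock: 4.6
ee_pos: [0.477, 0.2569, 0.0634]
eef_rot: [0.995, 0.104, 0.0, -0.0]
contact_force: [-3.7, 0.4, 3.6]
grip_width: 0.0
gripper_force: 2.3
clock: 4.85
ee_pos: [0.4773, 0.2569, 0.0639]
eef_rot: [0.995, 0.104, 0.0, -0.0]
contact_force: [-2.7, 2.1, 4.4]
grip_width: -0.0001
gripper_force: 2.2
```

```bash
python3 - <<'E'
from h import *
for n in ["scene","side","wrist"]:
    im=imaging.get_image(n)
    for d in imaging.trace(im,"lamp_button_top")[:1]: print(n,d["p"],d["at"])
    x=im["image"]
    u,v=proj(im,[.4768,.2572,.045]);u,v=int(u),int(v);print(u,v)
    c=x[max(0,v-30):v+30,u-40:u+40];cv2.imwrite(f"pics/{n}_b.png",cv2.resize(c,(400,300),interpolation=cv2.INTER_CUBIC))
a=[cv2.resize(cv2.imread(f"pics/{n}_b.png"),(400,300)) for n in ["scene","side"]]
cv2.imwrite("pics/bb.png",np.hstack(a))
E
```

```text
275 197
271 198
wrist 0.7 [233.9, 322.1]
317 252
```

View pics/bb.png

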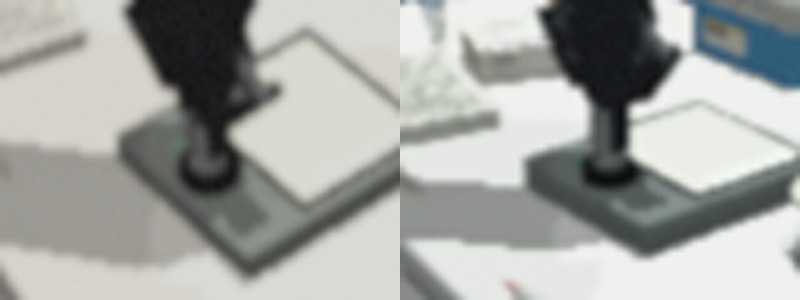

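The fingertips are centred on the button. Hard contact sits at TCP z of about 0.063, with a spring-like 4 N above it, which suggests the button bottomed out. I'll lift off and check the force profile.

```bash
for i in 1; do python3 -m crank '[{"travel":[0,0,-0.05],"dr":[0,0,0]},{"travel":[0,0,0],"dr":[0,0,0]}]'; done; python3 -m crank '[{"travel":[0,0,-0.05],"dr":[0,0,0]},{"travel":[0,0,0],"dr":[0,0,0]}]';python3 -m crank '[{"travel":[0,0,-0.1],"dr":[0,0,0]},{"travel":[0,0,0],"dr":[0,0,0]}]'|grep -E "pos|cont";python3 -m crank '[{"travel":[0,0,-0.5],"dr":[0,0,0]},{"travel":[0,0,0],"dr":[0,0,0]}]'
```

```text
clock: 5.4
ee_pos: [0.4774, 0.2567, 0.0658]
eef_rot: [0.995, 0.104, 0.0, -0.0]
contact_force: [-1.0, 1.7, 3.8]
grip_width: 0.0002
gripper_force: 1.6
clock: 5.65
ee_pos: [0.4774, 0.2566, 0.0678]
eef_rot: [0.995, 0.104, 0.0, -0.0]
contact_force: [-0.1, 1.7, 2.0]
grip_width: -0.0001
gripper_force: 1.0
ee_pos: [0.477, 0.2562, 0.0716]
contact_force: [-0.1, 0.0, 0.2]
clock: 6.15
ee_pos: [0.4776, 0.2569, 0.0926]
eef_rot: [0.995, 0.104, 0.001, -0.0]
contact_force: [-0.2, 0.0, -0.3]
grip_width: 0.0001
gripper_force: 0.0
```

```bash
python3 - <<'E'
from h import *
a=np.array([-.557,-.137,.819]);a/=np.linalg.norm(a)
cap=np.array([.486,-.0376,.1345]);g=cap-.029*a;print(g)
print(g+.08*a)
s=readout.state();p=np.array(s["ee_pos"])+[0,0,.10];q=down(12)
plan(g+.08*a,down(13.8,35),9,(p,q))
E
```

```text
[ 0.50215479 -0.03362656  0.11074638]
[ 0.45758986 -0.04458777  0.17627362]
9 rows travel [-0.247  0.804 -0.022] dr [ 0.001   0.0648 -0.0032] mm 34.0 deg 3.9
```

```bash
python3 -m crank '[{"travel":[0,0,-0.833],"dr":[0,0,0]},{"travel":[0,0,-0.833],"dr":[0,0,0]},{"travel":[0,0,-0.833],"dr":[0,0,0]},{"travel":[-0.247,0.804,-0.022],"dr":[0.001,0.0648,-0.0032]},{"travel":[-0.247,0.804,-0.022],"dr":[0.001,0.0648,-0.0032]},{"travel":[-0.247,0.804,-0.022],"dr":[0.001,0.0648,-0.0032]},{"travel":[-0.247,0.804,-0.022],"dr":[0.001,0.0648,-0.0032]},{"travel":[-0.247,0.804,-0.022],"dr":[0.001,0.0648,-0.0032]},{"travel":[-0.247,0.804,-0.022],"dr":[0.001,0.0648,-0.0032]},{"travel":[-0.247,0.804,-0.022],"dr":[0.001,0.0648,-0.0032]},{"travel":[-0.247,0.804,-0.022],"dr":[0.001,0.0648,-0.0032]},{"travel":[-0.247,0.804,-0.022],"dr":[0.001,0.0648,-0.0032]}]' -0.1
python3 -m crank '[{"travel":[0,0,0],"dr":[0,0,0]},{"travel":[0,0,0],"dr":[0,0,0]}]'
python3 - <<'E'
from h import *
np.set_printoptions(precision=4,suppress=True)
w=imaging.get_image("wrist");x=w["image"].copy()
print(readout.state()["joints"])
for t in ["vial_long","vial_short_a"]:
    for d in imaging.trace(w,t)[:2]:
        ys,xs=np.nonzero(d["region"]);print(t,round(d["p"],2),d["at"],len(xs),xs.min(),xs.max(),ys.min(),ys.max())
a=np.array([-.557,-.137,.819]);cap=np.array([.486,-.0376,.1345])
for k in [.011,-.011,-.074]: 
    u,v=proj(w,cap+a*k);print(k,u,v);cv2.circle(x,(int(u),int(v)),2,(0,255,0),-1)
cv2.imwrite("pics/w2.png",x)
E
```

```text
clock: 7.65
ee_pos: [0.4645, -0.053, 0.185]
eef_rot: [0.948, 0.116, 0.292, -0.044]
contact_force: [1.2, 0.1, -1.3]
grip_width: 0.0475
gripper_force: 0.0
clock: 7.9
ee_pos: [0.4645, -0.0518, 0.1844]
eef_rot: [0.949, 0.116, 0.29, -0.044]
contact_force: [0.1, 0.3, -0.8]
grip_width: 0.0472
gripper_force: 0.0
[ 0.3316 -0.2052 -1.0166  0.2012 -0.1689  1.2954]
vial_long 0.94 [231.8, 312.2] 2153 292 329 190 264
vial_short_a 0.82 [216.0, 244.4] 1425 218 262 190 238
vial_short_a 0.8 [213.7, 387.4] 1392 367 408 190 239
0.011 306.0846402514927 242.31307434527204
-0.011 308.04877235754776 227.9458302338643
-0.074 311.9415920343448 199.4706118889184
```

View pics/w2.png

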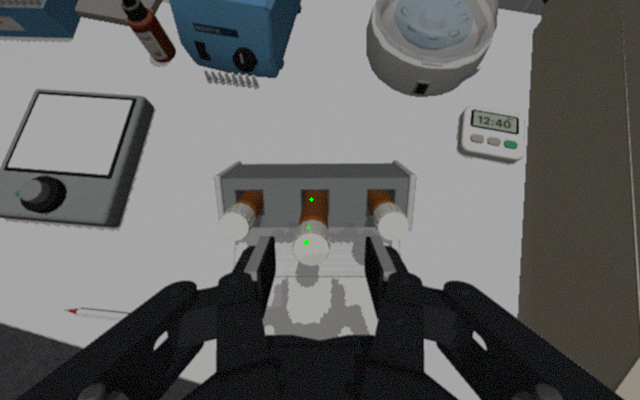

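The long vial stands in the middle socket, with its cap top near (311,250). My prediction was (306,242), so it's a few millimetres off. The arm is near its j3 limit here, so I'll use less tilt. Next I'll refine with three rays.

```bash
python3 - <<'E'
from h import *
np.set_printoptions(precision=4,suppress=True)
a=imaging.get_image("scene");b=imaging.get_image("side");w=imaging.get_image("wrist")
S=lambda x,y:(x/3+229.83,y/3+149.83); D=lambda x,y:(x/4+229.9,y/4+159.9)
def multi(rs):
    A=np.zeros((3,3));B=np.zeros(3)
    for im,p in rs:
        o,d=ray(im,*p);d/=np.linalg.norm(d);P=np.eye(3)-np.outer(d,d);k=im["fx"]/np.linalg.norm(o-[.49,-.04,.13]);A+=k*k*P;B+=k*k*P@o
    x=np.linalg.solve(A,B);return x,[np.round(np.array(proj(im,x))-p,1) for im,p in rs]
r1=multi([(a,S(302,275)),(b,D(376,188)),(w,(311.5,243))]);print("L",*r1)
A=multi([(a,S(270,248)),(b,D(336,188)),(w,(239,221))]);print("A",*A)
B=multi([(a,S(367,322)),(b,D(460,243)),(w,(390,221))]);print("B",*B)
d=A[0]-B[0];print(np.linalg.norm(d),np.degrees(np.arctan2(-d[0],d[1])))
m=(A[0]+B[0])/2;v=r1[0]-m;print("axis",v,np.linalg.norm(v))
s=readout.state();e=R.from_quat(s["eef_rot"]).as_matrix();print(np.degrees(np.arctan2(e[1,0],e[0,0])))
E
```

```text
L [ 0.4814 -0.0411  0.1382] [array([-0.8,  0.9]), array([-0.1, -0.5]), array([ 0.1, -0.3])]
A [0.4874 0.0177 0.1119] [array([-0.2,  0.7]), array([-0.2, -0.4]), array([ 0. , -0.1])]
B [ 0.5161 -0.0919  0.1074] [array([-0.8,  0.3]), array([-0.2,  0.1]), array([ 0.1, -0.2])]
0.11337611524544826 14.687679917070595
axis [-0.0203 -0.004   0.0285] 0.03524939946516851
13.740957302397474
```

```bash
python3 - <<'E'
from h import *
a=np.array([-.5558,-.1417,.8192]);g=np.array([.4816,-.0415,.1383])-.028*a;print(g,g+.07*a)
plan(g+.07*a,down(14.3,22),3)
plan(g,down(14.3,22),6,(g+.07*a,down(14.3,22)))
E
```

```text
[ 0.4971624 -0.0375324  0.1153624] [ 0.4582564 -0.0474514  0.1727064]
3 rows travel [-0.089 -0.041  0.064] dr [-0.0044 -0.0672 -0.0021] mm 5.0 deg 4.0
6 rows travel [ 0.066 -0.     0.284] dr [0. 0. 0.] mm 12.0 deg 0.0
```

```bash
python3 -m crank '[{"travel":[-0.089,-0.041,0.064],"dr":[-0.0044,-0.0672,-0.0021]},{"travel":[-0.089,-0.041,0.064],"dr":[-0.0044,-0.0672,-0.0021]},{"travel":[-0.089,-0.041,0.064],"dr":[-0.0044,-0.0672,-0.0021]},{"travel":[0,0,0],"dr":[0,0,0]},{"travel":[0,0,0],"dr":[0,0,0]}]'
python3 - <<'E'
from h import *
np.set_printoptions(precision=4,suppress=True)
s=readout.state();print(s["joints"])
a=np.array([-.5558,-.1417,.8192]);g=np.array([.4816,-.0415,.1383])-.028*a
w=imaging.get_image("wrist");cv2.imwrite("pics/w3.png",w["image"])
for d in imaging.trace(w,"vial_long")[:1]:
    ys,xs=np.nonzero(d["region"]);print(round(d["p"],2),d["at"],len(xs),xs.min(),xs.max(),ys.min(),ys.max())
    yb=ys>ys.max()-20;print("low part mid col",xs[yb].mean(), "pred",proj(w,g+.028*a),proj(w,g+.039*a))
plan(g,down(14.3,22),6)
E
```

```text
clock: 8.82
ee_pos: [0.4579, -0.048, 0.1724]
eef_rot: [0.974, 0.122, 0.19, -0.024]
contact_force: [-1.0, -0.7, 0.1]
grip_width: 0.047
gripper_force: 0.0
[ 0.3583 -0.1313 -0.8567  0.0916 -0.4643  1.3868]
0.8 [204.1, 321.2] 2808 298 338 151 241
low part mid col 318.47484276729557 pred (np.float64(318.07963918568646), np.float64(217.37838046945353)) (np.float64(317.97570090117637), np.float64(228.3369335981025))
6 rows travel [ 0.069 -0.003  0.285] dr [ 0.0001 -0.0001 -0.0002] mm 12.0 deg 0.0
```

The prediction matches to within a pixel. I'll approach along the axis and grip.

```bash
python3 -m crank '[{"travel":[0.069,-0.003,0.285],"dr":[0,0,0]},{"travel":[0.069,-0.003,0.285],"dr":[0,0,0]},{"travel":[0.069,-0.003,0.285],"dr":[0,0,0]},{"travel":[0.069,-0.003,0.285],"dr":[0,0,0]},{"travel":[0.069,-0.003,0.285],"dr":[0,0,0]},{"travel":[0.069,-0.003,0.285],"dr":[0,0,0]},{"travel":[0,0,0],"dr":[0,0,0]}]'
python3 -m crank '[{"travel":[0,0,0],"dr":[0,0,0]},{"travel":[0,0,0],"dr":[0,0,0]},{"travel":[0,0,0],"dr":[0,0,0]},{"travel":[0,0,0],"dr":[0,0,0]},{"travel":[0,0,0],"dr":[0,0,0]}]' 1 50
python3 - <<'E'
from h import *
a=np.array([-.5558,-.1417,.8192]);s=readout.state();p=np.array(s["ee_pos"])
plan(p+.075*a,R.from_quat(s["eef_rot"]),8)
E
```

```text
clock: 9.8
ee_pos: [0.4977, -0.0374, 0.1145]
eef_rot: [0.974, 0.121, 0.189, -0.023]
contact_force: [-0.7, -0.9, 0.6]
grip_width: 0.0471
gripper_force: 0.0
clock: 10.42
ee_pos: [0.4978, -0.0373, 0.116]
eef_rot: [0.974, 0.121, 0.19, -0.024]
contact_force: [-4.2, 0.2, 5.6]
grip_width: 0.0205
gripper_force: 49.5
8 rows travel [-0.052  0.    -0.228] dr [0. 0. 0.] mm 9.0 deg 0.0
```

```bash
python3 -m crank '[{"travel":[-0.052,0,-0.228],"dr":[0,0,0]},{"travel":[-0.052,0,-0.228],"dr":[0,0,0]},{"travel":[-0.052,0,-0.228],"dr":[0,0,0]},{"travel":[-0.052,0,-0.228],"dr":[0,0,0]}]'
python3 -m crank '[{"travel":[-0.052,0,-0.228],"dr":[0,0,0]},{"travel":[-0.052,0,-0.228],"dr":[0,0,0]},{"travel":[-0.052,0,-0.228],"dr":[0,0,0]},{"travel":[-0.052,0,-0.228],"dr":[0,0,0]},{"travel":[0,0,0],"dr":[0,0,0]}]'
python3 - <<'E'
from h import *
print(readout.state()["joints"])
im=[imaging.get_image(n) for n in ["scene","side","wrist"]]
c=[cv2.resize(im[0]["image"][180:320,260:420],(400,350)),cv2.resize(im[1]["image"][150:290,250:410],(400,350))]
cv2.imwrite("pics/out.png",np.hstack(c))
E
```

```text
clock: 10.92
ee_pos: [0.4767, -0.0426, 0.147]
eef_rot: [0.974, 0.121, 0.19, -0.024]
contact_force: [0.1, -0.6, -1.6]
grip_width: 0.0205
gripper_force: 49.1
clock: 11.55
ee_pos: [0.4564, -0.0477, 0.1778]
eef_rot: [0.974, 0.121, 0.19, -0.024]
contact_force: [0.1, -0.6, -1.0]
grip_width: 0.0209
gripper_force: 49.1
[ 0.36125217 -0.14352032 -0.85145819  0.09149703 -0.48082352  1.38476438]
```

View pics/out.png

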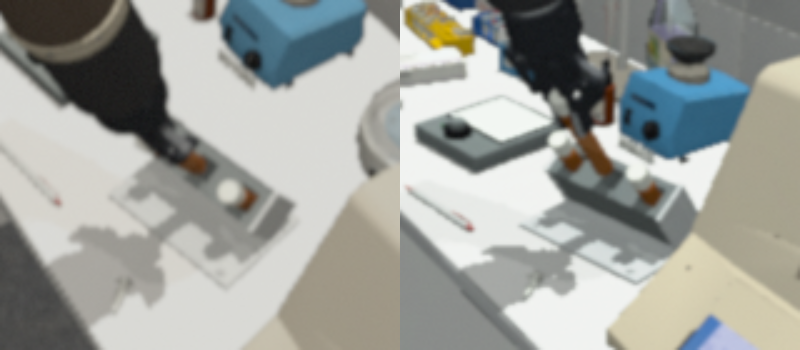

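The vial is out of its socket with both short ones still seated. I'll lift clear, then swing over to the pad while turning it upright.

```bash
python3 - <<'E'
from h import *
s=readout.state();p=np.array(s["ee_pos"]);q=R.from_quat(s["eef_rot"])
plan(p+[0.02,0,.10],q,5)
plan([.551,.2685,.26],down(14.3,-13),12,(list(p+[0.02,0,.10]),q))
E
```

```text
5 rows travel [ 0.277  0.024 -0.427] dr [0. 0. 0.] mm 20.0 deg 0.0
12 rows travel [ 0.312 -0.6    0.068] dr [-0.     -0.0486 -0.0001] mm 27.0 deg 2.9
```

```bash
python3 -m crank '[{"travel":[0.277,0.024,-0.427],"dr":[0,0,0]},{"travel":[0.277,0.024,-0.427],"dr":[0,0,0]},{"travel":[0.277,0.024,-0.427],"dr":[0,0,0]},{"travel":[0.277,0.024,-0.427],"dr":[0,0,0]},{"travel":[0.277,0.024,-0.427],"dr":[0,0,0]}]' | grep pos
python3 -m crank '[{"travel":[0.312,-0.6,0.068],"dr":[0,-0.0486,0]},{"travel":[0.312,-0.6,0.068],"dr":[0,-0.0486,0]},{"travel":[0.312,-0.6,0.068],"dr":[0,-0.0486,0]},{"travel":[0.312,-0.6,0.068],"dr":[0,-0.0486,0]},{"travel":[0.312,-0.6,0.068],"dr":[0,-0.0486,0]},{"travel":[0.312,-0.6,0.068],"dr":[0,-0.0486,0]},{"travel":[0.312,-0.6,0.068],"dr":[0,-0.0486,0]},{"travel":[0.312,-0.6,0.068],"dr":[0,-0.0486,0]},{"travel":[0.312,-0.6,0.068],"dr":[0,-0.0486,0]},{"travel":[0.312,-0.6,0.068],"dr":[0,-0.0486,0]},{"travel":[0.312,-0.6,0.068],"dr":[0,-0.0486,0]},{"travel":[0.312,-0.6,0.068],"dr":[0,-0.0486,0]}]' 
python3 -m crank '[{"travel":[0,0,0],"dr":[0,0,0]},{"travel":[0,0,0],"dr":[0,0,0]}]'
python3 - <<'E'
from h import *
print(readout.state()["joints"]);plan([.551,.2685,.185],down(14.3,-13),5)
E
```

```text
ee_pos: [0.4763, -0.0477, 0.277]
clock: 13.82
ee_pos: [0.5513, 0.2693, 0.2592]
eef_rot: [0.986, 0.123, -0.113, 0.014]
contact_force: [1.4, 0.2, -0.0]
grip_width: 0.0207
gripper_force: 49.1
clock: 14.08
ee_pos: [0.551, 0.2681, 0.2594]
eef_rot: [0.986, 0.123, -0.112, 0.014]
contact_force: [-0.3, -1.3, -0.1]
grip_width: 0.0205
gripper_force: 49.1
[ 0.70950706  0.38484629  0.09294935 -0.10019842 -1.4838725   1.1283782 ]
5 rows travel [ 0.084 -0.002  0.362] dr [ 0.0001  0.0001 -0.0003] mm 15.0 deg 0.0
```

```bash
python3 -m crank '[{"travel":[0.084,-0.002,0.362],"dr":[0,0,0]},{"travel":[0.084,-0.002,0.362],"dr":[0,0,0]},{"travel":[0.084,-0.002,0.362],"dr":[0,0,0]},{"travel":[0.084,-0.002,0.362],"dr":[0,0,0]},{"travel":[0.084,-0.002,0.362],"dr":[0,0,0]},{"travel":[0,0,0],"dr":[0,0,0]},{"travel":[0,0,0],"dr":[0,0,0]}]'
python3 - <<'E'
from h import *
np.set_printoptions(precision=4,suppress=True)
tp=np.array(readout.state()["ee_pos"]);out=[]
for n,k in [("scene",0),("side",0),("wrist",0)]:
    im=imaging.get_image(n);x=im["image"].copy()
    for d in imaging.trace(im,"vial_long")[:1]:
        g=d["region"];ys,xs=np.nonzero(g);pts=np.c_[xs,ys].astype(np.float32);l=cv2.fitLine(pts,cv2.DIST_L2,0,.01,.01).ravel()
        pr=(pts-l[2:])@l[:2];print(n,round(d["p"],2),len(xs),"line",l,"ends",l[2:]+l[:2]*pr.min(),l[2:]+l[:2]*pr.max())
    f=np.array(proj(im,tp-[0,0,.101]));t=np.array(proj(im,tp));print(n,"expected foot",f,"tcp",t,"dir",(f-t)/np.linalg.norm(f-t),"z=.08 low rim",proj(im,tp-[0,0,.101]))
    cv2.circle(x,tuple(int(v) for v in f),1,(0,255,0),-1)
    u,v=int(f[0]),int(f[1]);w=x[max(0,v-60):v+30,max(0,u-45):u+45];out.append(cv2.resize(w,(w.shape[1]*360//90*1,w.shape[0]*4)) if n!="wrist" else None)
    if n=="wrist": cv2.imwrite("pics/fw.png",x)
h=min(o.shape[0] for o in out[:2]);cv2.imwrite("pics/fin.png",np.hstack([o[-h:] for o in out[:2]]))
E
```

```text
clock: 14.95
ee_pos: [0.5513, 0.2688, 0.1864]
eef_rot: [0.986, 0.123, -0.112, 0.014]
contact_force: [0.1, 0.6, -1.1]
grip_width: 0.0206
gripper_force: 49.1
scene 0.51 221 line [  0.1002   0.995  293.3122 160.1357] ends [291.281  139.9717] [295.1207 178.0886]
scene expected foot [294.3742 177.5297] tcp [293.1979 152.5165] dir [0.047  0.9989] z=.08 low rim (np.float64(294.3741807933126), np.float64(177.529702888151))
side 0.62 210 line [  0.066    0.9978 288.8191 164.5476] ends [287.3929 142.974 ] [290.043  183.0633]
side expected foot [289.214  182.1293] tcp [288.9402 154.0852] dir [0.0098 1.    ] z=.08 low rim (np.float64(289.21403305874856), np.float64(182.1292921763287))
wrist 0.56 7320 line [  0.0005  -1.     319.4275 263.1904] ends [319.3873 338.0029] [319.4807 163.9987]
wrist expected foot [319.2421 176.3765] tcp [318.6051 269.982 ] dir [ 0.0068 -1.    ] z=.08 low rim (np.float64(319.2420637024791), np.float64(176.3764920619896))
```

View pics/fin.png

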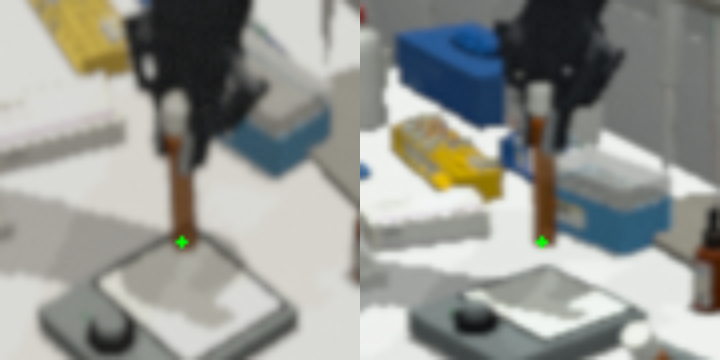

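View pics/fw.png

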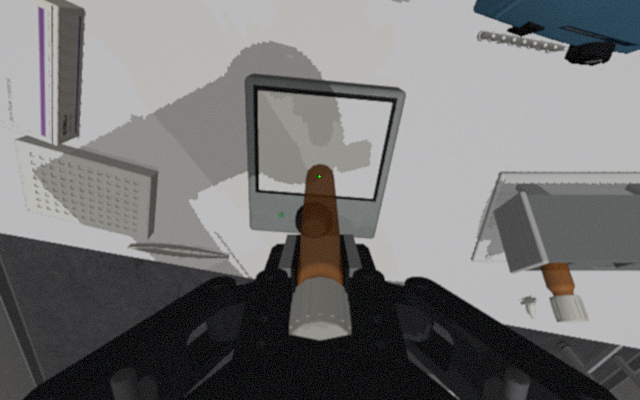

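The vial hangs nearly upright over the pad and touches nothing. I'll fit its tilt and foot position by matching silhouettes.

```bash
cat > fit.py <<'E'
from h import *
from scipy.optimize import least_squares
np.set_printoptions(precision=4,suppress=True)
tp=np.array(readout.state()["ee_pos"]);ph=np.linspace(0,2*np.pi,60)
obs=[]
for n in ["scene","side","wrist"]:
    im=imaging.get_image(n);d=imaging.trace(im,"vial_long")[0];g=d["region"]
    hsv=cv2.cvtColor(im["image"],cv2.COLOR_BGR2HSV)
    amb=(hsv[...,0]<20)&(hsv[...,1]>110)&cv2.dilate(g.astype(np.uint8),np.ones((5,5))).astype(bool)
    k,lab,st,_=cv2.connectedComponentsWithStats(amb.astype(np.uint8));amb=lab==1+np.argmax(st[1:,4])
    ys,xs=np.nonzero(amb);
    if n=="wrist": rows=range(ys.min()+12,ys.min()+90,6);bot=ys.min()-.5;
    else: rows=range(ys.max()-13,ys.max()-2,2);bot=ys.max()+.5
    mid=[(v,xs[ys==v].mean()) for v in rows if (ys==v).any()]
    gy=np.nonzero(g)[0];obs.append((n,im,bot,mid,gy.max()+.5));print(n,bot,mid[0],mid[-1],len(xs),gy.max())
def vial(q):
    foot=np.array([q[0],q[1],q[2]]);a=np.array([q[3],q[4],1]);a/=np.linalg.norm(a);return foot,a
def circ(c,a,r):
    e=np.cross(a,[0,1,0]);e/=np.linalg.norm(e);f=np.cross(a,e);return c+r*(np.cos(ph)[:,None]*e+np.sin(ph)[:,None]*f)
def res(q):
    foot,a=vial(q);o=[]
    for n,im,bot,mid,gb in obs:
        P=np.array([proj(im,p) for p in circ(foot,a,.011)])
        s=1 if n!="wrist" else .5
        o.append(s*((P[:,1].min() if n=="wrist" else P[:,1].max())-bot))
        f,c=np.array(proj(im,foot)),np.array(proj(im,foot+.1*a))
        for v,u in mid: o.append(s*(f[0]+(c[0]-f[0])*(v-f[1])/(c[1]-f[1])-u)/len(mid)**.5*1.5)
        if n=="wrist":
            o.append(.5*(max(proj(im,p)[1] for p in circ(foot+.14*a,a,.0115))-gb))
    # the axis passes near the TCP
    t=tp-foot;dd=t-a*(t@a);return np.array(o+list(dd/.0015))
s=least_squares(res,[tp[0],tp[1],tp[2]-.1,0,0],x_scale=[.01,.01,.01,.05,.05],loss="soft_l1")
foot,a=vial(s.x);print("foot",foot,"tilt deg x,y",np.degrees(np.arctan(s.x[3:])),"cost",s.cost,"tcp dist",(tp-foot)@a);print(s.fun)
E
python3 fit.py
```

```text
scene 178.5 (165, np.float64(294.5)) (175, np.float64(295.0)) 92 179
side 182.5 (169, np.float64(289.5)) (179, np.float64(289.5)) 113 183
wrist 164.5 (177, np.float64(319.5)) (249, np.float64(319.5)) 4038 338
foot [0.5484 0.2679 0.0792] tilt deg x,y [4.7036 0.9174] cost 8.578688392634405 tcp dist 0.10715718000763075
[ 3.2934 -0.1177 -0.1631 -0.2084 -0.2538 -0.2991 -0.6507  2.6259 -0.0106
 -0.0803 -0.4562 -0.2196 -0.2893 -0.359  -0.7286 -0.0342 -0.0262 -0.0182
 -0.0103  0.1017  0.1097  0.1177  0.2296  0.2318  0.0376  0.0455 -0.0505
  0.0615  0.6253 -4.0064 -0.4796  0.3373]
```

```bash
sed -i 's/circ(foot,a,.011)/circ(foot,a,q[5])/; s/tp\[2\]-.1,0,0\]/tp[2]-.1,0,0,.009]/; s/.05,.05\]/.05,.05,.003]/; s/s.x\[3:\]/s.x[3:5]/' fit.py; cat >> fit.py <<'E'
print("rf",s.x[5])
for n,im,*_ in obs:
    if n!="wrist": 
        e=circ(foot+.14*a,a,.0115);print(n,"pred cap top extents",np.array([proj(im,p) for p in e]).min(0), "border mid",proj(im,foot+.118*a))
    else:
        for t in (-3,0,3):
            b=np.array([np.tan(np.radians(t))*.97,np.tan(np.radians(t))*.25,1.]);b/=np.linalg.norm(b);f=tp-.101*b
            print("tilt",t,"foot centre row",proj(im,f)[1],"far rim r11,r8",[min(proj(im,p)[1] for p in circ(f,b,r)) for r in(.011,.008)],"cap top near rim",max(proj(im,p)[1] for p in circ(f+.14*b,b,.0115)),"border near",max(proj(im,p)[1] for p in circ(f+.118*b,b,.0115)))
E
python3 fit.py
```

```text
scene 178.5 (165, np.float64(294.0)) (175, np.float64(295.0)) 89 178
side 182.5 (169, np.float64(289.5)) (179, np.float64(289.5)) 114 183
wrist 164.5 (177, np.float64(319.5)) (249, np.float64(319.4390243902439)) 4042 339
foot [0.5558 0.2706 0.0738] tilt deg x,y [-2.1481 -1.1127] cost 2.3811709565735706 tcp dist 0.11241346673969481
[ 0.878   0.2045 -0.0048  0.0921  0.1891  0.286   0.0767  2.2998  0.0488
  0.0904 -0.1743  0.1735  0.215   0.2565 -0.0524 -0.2311 -0.3228 -0.3105
 -0.0902 -0.286   0.0383 -0.1574 -0.0411 -0.0288 -0.1206 -0.1083  0.008
 -0.071   0.3689 -0.4098  0.2013 -0.0115]
rf 3.47543118466291e-11
scene pred cap top extents [288.8382 142.937 ] border mid (np.float64(293.24253128620563), np.float64(151.20559422854626))
side pred cap top extents [285.3229 145.1434] border mid (np.float64(289.0232507825004), np.float64(152.5922167649653))
tilt -3 foot centre row 170.24546180631955 far rim r11,r8 [np.float64(156.94673181864744), np.float64(160.6449952684867)] cap top near rim 370.06330836197185 border near 318.1611600368253
tilt 0 foot centre row 176.4867931562134 far rim r11,r8 [np.float64(163.1962226378982), np.float64(166.88533884039552)] cap top near rim 368.67567731506824 border near 318.04902894900647
tilt 3 foot centre row 182.74154536925948 far rim r11,r8 [np.float64(169.45380427469053), np.float64(173.13533107083032)] cap top near rim 366.9046950126899 border near 317.7947470525643
```

```bash
sed -i 's/circ(foot,a,q\[5\])/circ(foot,a,.010)/; s#dd/.0015#dd/.003#; s/gy=np.nonzero(g)\[0\];obs.append((n,im,bot,mid,gy.max()+.5))/gy=np.nonzero(g)[0];obs.append((n,im,bot,mid,gy.max()+.5 if n=="wrist" else gy.min()-.5))/; s/        if n=="wrist":$/        if n!="wrist": o.append(min(proj(im,p)[1] for p in circ(foot+.14*a,a,.0115))-gb)\n        else:/' fit.py; python3 fit.py|head -8
```

```text
scene 178.5 (165, np.float64(294.0)) (175, np.float64(295.0)) 88 179
side 182.5 (169, np.float64(289.5)) (179, np.float64(289.5)) 115 183
wrist 164.5 (177, np.float64(319.5)) (249, np.float64(319.5)) 4045 339
foot [0.5496 0.2688 0.082 ] tilt deg x,y [5.7743 0.8769] cost 5.1582913840729425 tcp dist 0.10361302802616337
[ 2.0885  0.4554  0.0774  0.0056 -0.0662 -0.138  -0.5159 -0.3395  1.5957
  0.2204  0.1293 -0.268  -0.0529 -0.1441 -0.2352 -0.0811 -0.2778 -0.1879
 -0.1684 -0.1488 -0.0253 -0.1097  0.1178  0.0334  0.0529  0.0725 -0.012
  0.2208 -0.0769  0.0466  0.353  -3.0189 -0.5468  0.3137]
```

```bash
python3 - <<'E'
s=open("fit.py").read()
s=s.replace('o.append(.5*(max(proj(im,p)[1] for p in circ(foot+.14*a,a,.0115))-gb))','o.append(.5*(min(proj(im,p)[1] for p in circ(foot+.118*a,a,.0115))-bb))')
s=s.replace('    ys,xs=np.nonzero(amb);\n','    ys,xs=np.nonzero(amb);bb=ys[abs(xs-320)<3].max()+.5 if n=="wrist" else 0\n').replace('dd/.003','dd/.002').replace('print("rf"','print("bb",bb,"rf"')
open("fit.py","w").write(s)
E
python3 fit.py|head -9; grep -n "bb" fit.py|head -3
python3 - <<'E'
from h import *
w=imaging.get_image("wrist");x=w["image"];c=x[250:345,285:355];print([tuple(map(int,x[v,319])) for v in range(262,312,4)])
E
```

```text
scene 178.5 (165, np.float64(294.0)) (175, np.float64(295.0)) 89 177
side 182.5 (169, np.float64(289.5)) (179, np.float64(289.5)) 114 183
wrist 164.5 (177, np.float64(319.5)) (249, np.float64(319.5)) 4045 339
foot [0.5518 0.2689 0.0838] tilt deg x,y [-0.1866 -0.4219] cost 3.361653223208731 tcp dist 0.10226584009052486
[ 1.5595 -0.04   -0.2899 -0.2337 -0.1774 -0.1211 -0.371  -1.2842  1.1473
 -0.1717 -0.161  -0.4565 -0.1397 -0.129  -0.1183 -1.2395 -0.8664 -0.072
 -0.062  -0.0519 -0.0419 -0.0319  0.1862  0.0922 -0.0018  0.1123  0.1223
  0.0284 -0.0656  0.0484  0.1487 -0.2427  0.3115  0.0015]
bb 276.5 rf 0.009
11:    ys,xs=np.nonzero(amb);bb=ys[abs(xs-320)<3].max()+.5 if n=="wrist" else 0
30:            o.append(.5*(min(proj(im,p)[1] for p in circ(foot+.118*a,a,.0115))-bb))
35:print("bb",bb,"rf",s.x[5])
[(33, 58, 91), (50, 83, 121), (46, 78, 120), (35, 65, 101), (98, 101, 102), (97, 103, 104), (91, 98, 99), (96, 100, 102), (94, 99, 99), (100, 103, 107), (96, 99, 105), (91, 94, 99), (94, 98, 99)]
```

The fit gives the vial upright within 0.5° and the foot at (0.552, 0.269, 0.084), directly over the middle of the pad. I'll lower it 3 mm, settle and hand in.

```bash
python3 -m crank '[{"travel":[0.017,0,0.073],"dr":[0,0,0]},{"travel":[0,0,0],"dr":[0,0,0]},{"travel":[0,0,0],"dr":[0,0,0]},{"travel":[0,0,0],"dr":[0,0,0]},{"travel":[0,0,0],"dr":[0,0,0]}]' && python3 -c "
from workcell import hand_in;print(hand_in())"
```

```text
clock: 17.12
ee_pos: [0.551, 0.2688, 0.1831]
eef_rot: [0.986, 0.123, -0.112, 0.014]
contact_force: [0.3, -0.3, 0.1]
grip_width: 0.0208
gripper_force: 49.1
the job is handed in; nothing more can be done
None
```

I pressed the button fully down and let it come up, then drew out the long vial; it is held upright at rest with its foot about 5 cm above the middle of the pad, and the job was handed in at 17.1 s. One risk: the wrist force reached about 55 N while the closed fingertips held the button against its stop, which fails the job if fingertips count under the 40 N limit for the arm and gripper body.

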